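Press the axle pin into a toy wheel with the treadle press

TASK

Two small treadle presses stand on the worktop; one of them has a wooden toy wheel in its nest, with the axle pin standing proud of the hub. Push that press's treadle all the way down to its stop with the gripper and keep it there for about a second so that the pin is driven in, then let the treadle spring fully up again. Leave the empty press alone.

Things in the scene. Friction and masses are not known exactly. Their poses are not given: they have to be found in the camera images.
- press_pad (a point): Top centre of the treadle's ribbed metal pad (62 mm long, 46 mm wide) on the press with the wheel. x along the treadle towards its hinge, roughly to the robot's right (at rest 0.25 rad downhill), y across it, away from the robot, z out of the pad. 86 mm above the worktop at rest, 54 and level at the stop: 32 mm, nearly vertical. Needs 5 N to start, 12 N at the end; the stop is rigid.
- press_treadle (a joint): Treadle of the press with the wheel: 0 rad up at rest, growing as it is pressed, 0.25 at its stop; springs back when released. Press: wooden base 290 x 82 mm, treadle at its left end, hinge 130 mm to the right of the pad centre and 45 high, grey column and head with steel ram (203 mm high) at the right end, the head's edge 158 mm from the pad centre.
- axle_pin (a joint): Axle pin, an 11 mm dowel upright in the hub of the 50 mm wheel, under the ram 185 mm to the right of the pad centre; it stands 20 mm proud at the start. 0 m at the start, about 0.017 m when the treadle has been fully down; the ram drives it and it stays where driven.
- spare_pad (a point): The same pad centre, with the same axes, on the other, identical press, whose nest is empty. Not to be pressed.

How it is judged:
By the outcome, as a careful person would: the job done as asked, in the order asked, and still so for the second after the job is handed in, with the robot touching nothing.
It also fails if it takes over 35 s, if anything falls off the work surface, if the arm or the gripper's body presses on something with over 40 N, if the wrist force passes 120 N, or if a joint passes its speed limit or range.

ROBOT

A 6-joint arm with a two-finger parallel gripper is mounted at the origin on a cart in front of the work surface, level with it; the furniture and walls round the work are solid. World frame = base frame: x ahead of the robot, y to its left, z up, the work surface at z = 0. Lengths are in mm, angles in degrees, forces in N, time in s.
With the tool pointing down it reaches from about 350 to 850 mm from the base axis. Payload 8.1 kg.
Tool frame: the origin (TCP) lies on the centre line of the jaws, within the pads' length; the fingertips stand 19 mm ahead of it and the grasp point (between the pads) is the TCP; z points along the fingers, y is the direction in which the jaws open and shut (so a half turn about z gives the same grasp; the last joint's range is limited). The gripper opens to 85 mm and grips with 20 to 120 N. Pads are 22 mm wide; open, the fingers measure 114 mm over their backs; the gripper's body (76 mm by 85 mm) begins 54 mm behind the grasp point. The pads swing forward as they close: fully open they stand 13 mm farther back than shut.
Start: joints at [-76.57, 7.471, 85.268, -0, 87.261, -4.893], TCP at [188.646, -569.577, 250.292] pointing down, gripper open.
Joint ranges: [-169.43, 169.43], [-51.17, 129.36], [1.28, 143.12], [-76.62, 256.62], [0, 156.53], [-152.29, 152.29]. Speed limits (degrees/s): [136.94, 136.94, 159.86, 180, 180, 180].

INTERFACE

Orientations are given as [roll, pitch, yaw] about the fixed x, y, z axes, in that order (R = Rz(yaw) Ry(pitch) Rx(roll)).
In Python, from bench import r, viewer gives the robot as it stands.
- The arm moves only by the tool carry_out, never from a script. Its argument "commands" is a list that holds one entry, the list of rows, each a list of 7 numbers: the finger opening in mm, from 0 to 85.4, then the shift along the tool's x, y, z in mm, then the turn, a rotation vector about the tool's x, y, z in degrees. A call has 1 to 5 rows; each row is the pose to reach, as a shift and turn from the pose commanded when the call began, along the tool's axes at that moment; what a row does not reach only later rows make up. A row lasts 1/8 s, in which the tool goes at most 62.5 mm and 10.7 degrees, less where a joint would pass 70% of its speed; a pose out of reach is approached as far as the arm can. A call with a gripper value outside its range is refused whole. The fingers move at their own pace and stop on an object; "grip_force" is the grip in N (left out, the last holds). Time passes only in rows, so rows that repeat a pose let the fingers close. It gives the time, the measured TCP pose, the force and the opening at its end, in the units of the state.
- r.sense(): the state, without advancing time (a new reading comes with each control period).
- viewer.snapshot(name): name is "scene" or "top"; returns the picture (480x640x3 uint8, red, green, blue); there is no depth.
- viewer.calibration(name): a dict with "camera_matrix" (3x3 intrinsics, pixels), "rvec" (rotation vector, rad) and "tvec" (3), from world to camera coordinates, as OpenCV has them. Camera axes: x right, y down, z forward; pixel columns grow to the right and rows downward; lengths in mm; the calibration is good to about 2 mm. A picture is of the moment at which its call begins. calibration takes no time and is no camera call.
- r.hand_in(): hands the job in, once; it reports no verdict.
The state is a dict: "time": time; "joint_pos": joint angles; "qd": joint speeds; "joint_efforts": joint torques, N m; "tool_pos": TCP position; "tcp_rot": TCP orientation; "ft_force": force on the tool from outside, world axes, zero at the start; "wrist_torque": the same for the moment, N m; "finger_gap": finger opening in mm.
Only numpy, scipy, OpenCV 4.12 (cv2) and the standard library are available. Lean on these libraries where they do the work, as an engineer would, in place of code of your own. Each camera call takes 0.05 s, during which the arm holds its last target. There are 200 camera calls.

## Working session

There is one attempt and no reset: what is moved stays moved. The work goes in short steps, Python scripts to look and compute and a tool call to move; the robot and the scene stay as the last step left them, time stands still between calls to the robot, and variables do not carry over. Pictures are saved under pics/ and viewed, about 8 in all and at most 12, crops included, and the job is handed in when it is done.

Besides the shell and the picture viewer there is one more tool, called after "Call:" by a JSON object that holds its "fn" and its "kwargs". carry_out: Moves the arm, as the interface text tells. Its arguments: {"type":"object","properties":{"commands":{"type":"array","items":{"type":"array","items":{"type":"array","items":{"type":"number"}}}},"grip_force":{"type":"number"}},"required":["commands"]}

```bash
mkdir -p pics; python3 - <<'E'
from bench import r, viewer
import cv2
for n in("scene","top"):
    cv2.imwrite(f"pics/{n}0.png",viewer.snapshot(n)[:,:,::-1])
    print(viewer.calibration(n))
print(r.sense())
E
```

```text
{'camera_matrix': array([[570.51149213,   0.        , 321.59328254],
       [  0.        , 570.51149213, 229.57998056],
       [  0.        ,   0.        ,   1.        ]]), 'rvec': array([ 1.21080763, -1.95880528,  1.19238665]), 'tvec': array([ 174.97874569,  295.30527136, 1023.52058691])}
{'camera_matrix': array([[593.15602067,   0.        , 322.82534422],
       [  0.        , 593.15602067, 237.69526063],
       [  0.        ,   0.        ,   1.        ]]), 'rvec': array([ 2.21190403, -1.80343425,  0.31987711]), 'tvec': array([-106.35061839,  457.23562908, 1501.32001926])}
{'time': 0.1, 'joint_pos': array([-7.65678653e+01,  7.51148975e+00,  8.53226773e+01, -1.07031899e-03,
        8.72648794e+01, -4.89401964e+00]), 'qd': array([-0.09886589, -0.13583821, -0.22470939, -0.0638815 ,  0.07058877,
        0.06263333]), 'joint_efforts': array([ 1.55023670e-03, -5.70950961e+01, -5.01941729e+01, -1.69631521e-04,
        8.12267623e-03,  2.64243761e-05]), 'tool_pos': array([ 188.54905445, -569.09863937,  249.34542265]), 'tcp_rot': array([-1.79901223e+02, -7.38482793e-03,  1.83261999e+01]), 'ft_force': array([-0.22914877, -0.52136987,  0.18144616]), 'wrist_torque': array([0.00624357, 0.03076887, 0.05034663]), 'finger_gap': 85.39063625522061}
```

View pics/scene0.png

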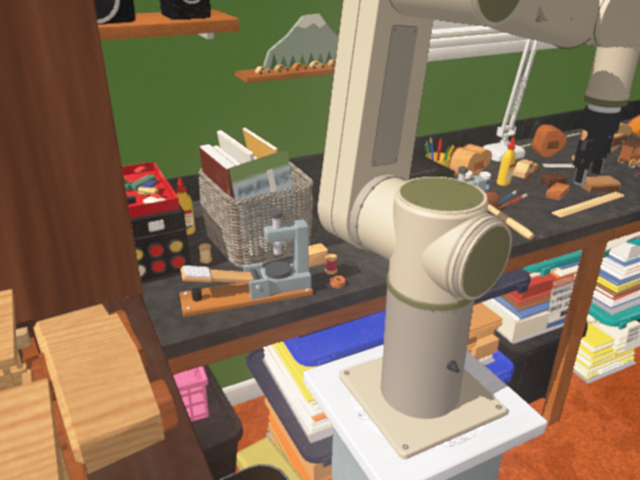

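View pics/top0.png

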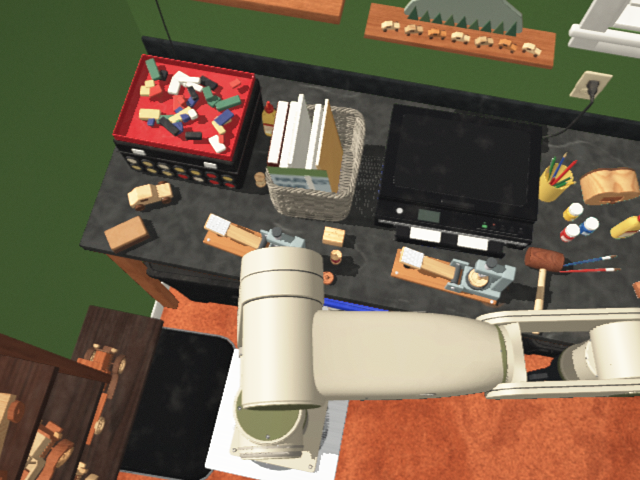

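The top view shows two presses: one at about (250,235), with its pad at (217,224), and one at about (455,275), with its pad at (411,258). I'll enlarge both.

```bash
python3 - <<'E'
import cv2, numpy as np
t=cv2.imread("pics/top0.png")
a=cv2.resize(t[235:315,380:530],(795,424),interpolation=cv2.INTER_CUBIC)
cv2.imwrite("pics/c1.png",a)
s=cv2.imread("pics/scene0.png")
b=cv2.resize(s[200:320,170:350],(450,300),interpolation=cv2.INTER_CUBIC)
c=cv2.resize(t[205:265,195:320],(450,216),interpolation=cv2.INTER_CUBIC)
cv2.imwrite("pics/c2.png",np.vstack([b,c]))
E
```

```text
(no output)
```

View pics/c1.png

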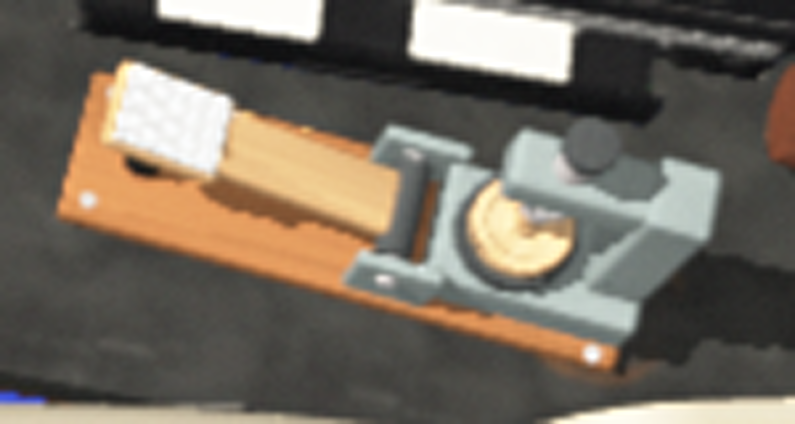

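View pics/c2.png

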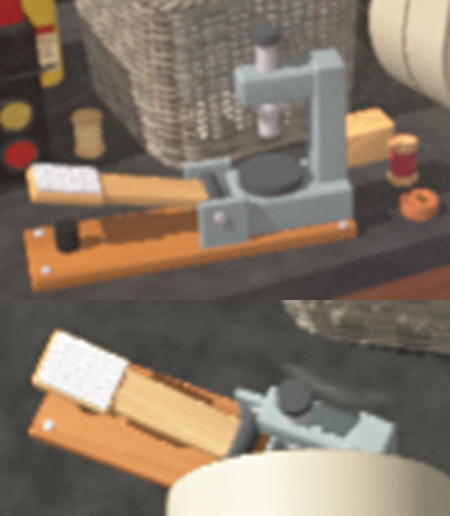

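```bash
cat > h.py <<'E'
import numpy as np, cv2
from bench import r, viewer
def bp(name,uv,z):
    c=viewer.calibration(name);R=cv2.Rodrigues(c["rvec"])[0]
    d=R.T@np.linalg.inv(c["camera_matrix"])@np.array([*uv,1]);o=-R.T@c["tvec"]
    return o+d*(z-o[2])/d[2]
E
python3 - <<'E'
from h import *
f=lambda x,y:((x+.5)/5.3-.5+380,(y+.5)/5.3-.5+235)
P=[bp("top",f(*p),z) for p,z in (((125,62),93.7),((233,97),78.3),((213,178),78.3),((105,140),93.7))]
for p in P: print(p.round())
c=np.mean(P,0); print("centre",c, bp("top",f(168,120),86))
b=bp("top",f(615,366),18)-bp("top",f(60,213),18); print("base dir",b,np.degrees(np.arctan2(b[1],b[0])))
R=cv2.Rodrigues
from scipy.spatial.transform import Rotation as Ro
s=r.sense();print("shift tool",Ro.from_euler("xyz",s["tcp_rot"],degrees=True).inv().apply(c+[0,0,80]-s["tool_pos"]))
E
```

```text
[ 484. -225.   94.]
[ 482. -282.   78.]
[ 438. -278.   78.]
[ 442. -222.   94.]
centre [ 461.33642818 -251.6175495    86.        ] [ 460.76382799 -251.09668012   86.        ]
base dir [ -22.88803409 -287.22775497    0.        ] -94.55604498443539
shift tool [ 358.7658338  -215.46333533   83.76324251]
```

The right-hand press has the wheel; the left one's nest is empty. The pad centre is at about (461, −251). I'll move above it at safe height with the gripper closed, turning to line up with the treadle.

Call:
{"fn": "carry_out", "kwargs": {"commands": [[[0,50,-30,0,0,0,5],[0,105,-63,0,0,0,10],[0,160,-96,0,0,0,15],[0,210,-126,0,0,0,19],[0,260,-156,0,0,0,23]]], "grip_force": 60}}

```text
time: 0.72
tool_pos: [387.3, -337.8, 250.0]
tcp_rot: [-180.0, 0.0, -4.8]
ft_force: [1.2, 0.5, 0.3]
finger_gap: 0.0
```

```bash
python3 - <<'E'
from h import *
from scipy.spatial.transform import Rotation as Ro
s=r.sense();print(s["tool_pos"],s["tcp_rot"],s["finger_gap"],Ro.from_euler("xyz",s["tcp_rot"],degrees=True).inv().apply(np.array([461,-251,150])-s["tool_pos"]))
E
```

```text
[ 387.30186204 -337.82329303  249.96161644] [-1.79979978e+02  1.32097534e-02 -4.80658369e+00] 0.04944179057283317 [ 66.18687639 -92.65836373  99.97874542]
```

Call:
{"fn": "carry_out", "kwargs": {"commands": [[[0,30,-42,0,0,0,0],[0,66,-92,0,0,0,0],[0,66,-92,50,0,0,0],[0,66,-92,95,0,0,0],[0,66,-92,95,0,0,0]]]}}

```text
time: 1.35
tool_pos: [457.0, -251.2, 150.9]
tcp_rot: [-179.7, 0.5, -4.6]
ft_force: [-0.3, 0.6, -0.0]
finger_gap: 0.0
```

```bash
python3 - <<'E'
from h import *
s=r.sense();print(s["time"],s["tool_pos"],s["tcp_rot"],s["ft_force"])
t=viewer.snapshot("top")[:,:,::-1];u=viewer.snapshot("scene")[:,:,::-1]
a=cv2.resize(t[215:315,370:530],(640,400),interpolation=cv2.INTER_CUBIC)
cv2.imwrite("pics/c3.png",a)
E
```

```text
1.35 [ 456.96232705 -251.24234525  150.8737571 ] [-179.74392436    0.45091535   -4.64683669] [-0.29180105  0.56449236 -0.02419017]
```

View pics/c3.png

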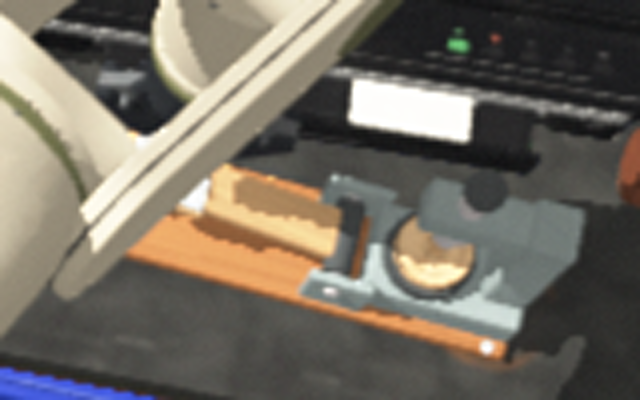

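The arm hides the pad, but the measured position matches the target and the press is undisturbed. I'll go down to just above contact.

Call:
{"fn": "carry_out", "kwargs": {"commands": [[[0,0,0,15,0,0,0],[0,0,0,30,0,0,0],[0,0,0,40,0,0,0],[0,0,0,50,0,0,0],[0,0,0,55,0,0,0]]]}}

```text
time: 2.08
tool_pos: [459.8, -253.2, 100.0]
tcp_rot: [-180.0, 0.0, -4.7]
ft_force: [-1.5, 3.8, 7.3]
finger_gap: 0.3
```

Contact at about 7 N, as expected. I'll keep pressing.

Call:
{"fn": "carry_out", "kwargs": {"commands": [[[0,0,0,6,0,0,0],[0,0,0,12,0,0,0],[0,0,0,17,0,0,0],[0,0,0,21,0,0,0],[0,0,0,24,0,0,0]]]}}

```text
time: 2.7
tool_pos: [460.8, -252.6, 77.3]
tcp_rot: [-179.9, -0.1, -4.7]
ft_force: [-0.5, 8.3, 11.3]
finger_gap: 0.1
```

Call:
{"fn": "carry_out", "kwargs": {"commands": [[[0,0,0,1,0,0,0],[0,0,0,2,0,0,0],[0,0,0,2,0,0,0]]]}}

```text
time: 3.08
tool_pos: [460.8, -252.4, 75.4]
tcp_rot: [-179.9, -0.1, -4.7]
ft_force: [0.1, 8.7, 11.0]
finger_gap: -0.1
```

Call:
{"fn": "carry_out", "kwargs": {"commands": [[[0,0,0,1,0,0,0],[0,0,0,2,0,0,0],[0,0,0,2,0,0,0]]]}}

```text
time: 3.45
tool_pos: [460.8, -252.7, 73.5]
tcp_rot: [-179.9, -0.1, -4.7]
ft_force: [-0.6, 7.8, 11.4]
finger_gap: -0.2
```

Call:
{"fn": "carry_out", "kwargs": {"commands": [[[0,0,0,1,0,0,0],[0,0,0,2,0,0,0],[0,0,0,2,0,0,0]]]}}

```text
time: 3.82
tool_pos: [461.0, -252.7, 72.6]
tcp_rot: [-179.9, -0.1, -4.7]
ft_force: [-4.5, 11.0, 20.2]
finger_gap: -0.1
```

The force has risen to 20 N at the expected height, so the treadle is at its stop. I'll press slightly firmer and hold.

Call:
{"fn": "carry_out", "kwargs": {"commands": [[[0,0,0,0.6,0,0,0],[0,0,0,0.6,0,0,0],[0,0,0,0.6,0,0,0],[0,0,0,0.6,0,0,0],[0,0,0,0.6,0,0,0]]]}}

```text
time: 4.45
tool_pos: [461.0, -252.7, 72.5]
tcp_rot: [-179.9, -0.1, -4.7]
ft_force: [-6.6, 13.1, 25.5]
finger_gap: 0.1
```

Call:
{"fn": "carry_out", "kwargs": {"commands": [[[0,0,0,0,0,0,0],[0,0,0,0,0,0,0],[0,0,0,0,0,0,0],[0,0,0,0,0,0,0]]]}}

```text
time: 4.95
tool_pos: [461.0, -252.7, 72.5]
tcp_rot: [-179.9, -0.1, -4.6]
ft_force: [-6.3, 11.2, 26.4]
finger_gap: 0.3
```

The stop is rigid: more force gave no more travel. It was held for over 1.1 s, so I'll raise straight up and then back away so the cameras can see the press.

Call:
{"fn": "carry_out", "kwargs": {"commands": [[[0,0,0,-6,0,0,0],[0,0,0,-14,0,0,0],[0,0,0,-24,0,0,0],[0,0,0,-36,0,0,0],[0,0,0,-55,0,0,0]]]}}

```text
time: 5.58
tool_pos: [459.0, -252.7, 124.6]
tcp_rot: [-179.9, 0.1, -4.7]
ft_force: [0.1, -0.2, -0.5]
finger_gap: -0.3
```

Call:
{"fn": "carry_out", "kwargs": {"commands": [[[0,0,0,-30,0,0,0],[0,0,0,-70,0,0,0],[0,0,0,-120,0,0,0],[0,0,0,-122,0,0,0]]]}}

```text
time: 6.08
tool_pos: [461.6, -254.3, 252.3]
tcp_rot: [179.8, -0.4, -4.7]
ft_force: [0.2, -0.8, 0.1]
finger_gap: 0.3
```

Call:
{"fn": "carry_out", "kwargs": {"commands": [[[0,-25,40,0,0,0,0],[0,-55,85,0,0,0,0],[0,-90,130,0,0,0,0],[0,-125,175,0,0,0,0],[0,-160,220,0,0,0,0]]]}}

```text
time: 6.7
tool_pos: [280.8, -460.0, 246.1]
tcp_rot: [-179.9, 0.0, -4.7]
ft_force: [1.8, -1.0, 0.7]
finger_gap: -0.1
```

Call:
{"fn": "carry_out", "kwargs": {"commands": [[[0,-40,40,0,0,0,0],[0,-80,80,0,0,0,0],[0,-80,80,0,0,0,0],[0,-80,80,0,0,0,0]]]}}

```text
time: 7.2
tool_pos: [196.0, -532.2, 245.9]
tcp_rot: [-179.9, 0.0, -4.7]
ft_force: [0.6, -0.2, -0.4]
finger_gap: -0.0
```

```bash
python3 - <<'E'
from h import *
s=r.sense();print(s["time"],s["tool_pos"],s["ft_force"],s["qd"].round(1))
t=viewer.snapshot("top")[:,:,::-1]
cv2.imwrite("pics/c4.png",np.vstack([cv2.resize(t[235:315,380:530],(795,424),interpolation=cv2.INTER_CUBIC)]))
E
```

```text
7.2 [ 196.00366931 -532.18959879  245.88259541] [ 0.6065866  -0.24487249 -0.42337422] [ 1.7 -0.5  0.3  0.  -0.2  0. ]
```

View pics/c4.png

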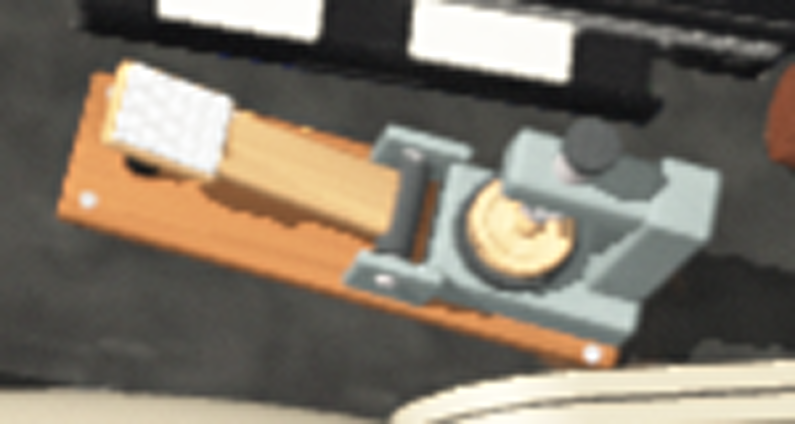

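The pad is back at its rest pixels (corners at 125,62 and 233,97). The base hasn't moved, and the pin's shadow on the wheel near (550,215) is shorter, so the pin is down. Handing in.

```bash
python3 -c "
from bench import r
print(r.hand_in())"
```

```text
the job is handed in; nothing more can be done
None
```

I pressed the treadle of the right-hand press, the one with the wheel, down to its stop with the closed fingertips. I held it there for about 1.1 s, let it spring up and moved the arm clear. The job is handed in, with no verdict reported, and took about 7 s of robot time.

- **At the stop:** the fingertips reached about 54 mm above the worktop. Pushing harder, from 20 to 26 N, gave no more travel.
- **After release:** in the last top view the treadle is fully up and the press has not moved. The measured force on the tool was under 1 N.
- **Pin:** I could not measure its depth directly. The only sign is its shorter shadow on the wheel, which fits a driven pin.
- **Empty press:** it was left alone, and the arm never went near it at working height.

No check failed or disagreed.

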